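Hang the caddy on the bench tool board and lock it with the turnbutton

ROBOT

A 6-joint arm with a two-finger parallel gripper is mounted at the origin on the work surface. World frame = base frame: x ahead of the robot, y to its left, z up, the work surface at z = 0. Lengths are in m, angles in rad, forces in N, time in s.
With the tool pointing down it reaches from about 0.35 to 0.775 m from the base axis. Payload 7.3 kg.
Tool frame: the origin (TCP) lies between the finger pads; the fingertips stand 14 mm ahead of it and the grasp point (between the pads) lies 5 mm behind it; z points along the fingers, y is the line along which they close (so a half turn about z gives the same grasp; the last joint's range is limited). The gripper opens to 92 mm and grips with 3 to 60 N. Pads are 19 mm wide; open, the fingers measure 130 mm over their backs; the gripper's body (75 mm by 190 mm) begins 47 mm behind the grasp point.
Start: joints at [1.089, 0.342, 1.524, -0, 1.275, -0.146], TCP at [0.173, 0.496, 0.241] pointing down, gripper open.
Joint ranges: [-2.53, 2.53], [-0.77, 2.02], [0.04, 2.7], [-1, 4.14], [0.28, 2.66], [-3.11, 3.11]. Speed limits (rad/s): [2.57, 2.57, 3.14, 3.14, 3.14, 3.14].

INTERFACE

Orientations are given as [roll, pitch, yaw] about the fixed x, y, z axes, in that order (R = Rz(yaw) Ry(pitch) Rx(roll)).
In Python, from cell import robot, eyes gives the robot as it stands. The module is installed in compiled form; this text tells all that it offers.
- The arm moves only by the shell command python3 -m handwheel 'ROWS' [FORCE]. ROWS is JSON, one flat list of numbers, 5 for each row, row after row: the shift along the world's x, y, z in mm, then the turn about the world's z in rad, then the opening, from 0 (shut) to 1 (fully open). In form: [x, y, z, spin, jaw, x, y, z, spin, jaw, ...]. A call has 1 to 8 rows; each row shifts and turns the commanded pose from where the row before left it; what a row does not reach is not made up. A row lasts 1/10 s, in which the tool goes at most 50 mm and 8.59 degrees, less where a joint would pass 70% of its speed; a pose out of reach is approached as far as the arm can. A call with a gripper value outside its range is refused whole. The fingers move at their own pace and stop on an object; FORCE is the grip in N (left out, the last holds). Time passes only in rows, so rows that do not move let the fingers close. It gives the time, the measured TCP pose, the force, the opening and the grip force at its end, in the units of the state.
- robot.observe(): the state, without advancing time (a new reading comes with each control period).
- eyes.read_camera(name): name is "scene" or "top" or "wrist"; returns (picture, depth): 480x640x3 uint8, blue, green, red; 480x640 float32, m along the optical axis (not along the pixel's ray), 0 where there is no reading.
- eyes.calibration(name): a dict with "fx", "fy", "cx", "cy" (pixels), "world_to_cam" (4x4, takes a point from world to camera coordinates). Camera axes: x right, y down, z forward; pixel columns grow to the right and rows downward; lengths in m; the calibration is good to about 2 mm. A picture is of the moment at which its call begins: read the wrist's pose just before it. calibration takes no time and is no camera call; for the wrist camera it gives the pose at the moment of the call.
- robot.hand_in(): hands the job in; it is judged then, once.
The state is a dict: "time": time; "qpos": joint angles; "qvel": joint speeds; "joint_efforts": joint torques, N m; "tool_pos": TCP position; "tool_rot": TCP orientation; "contact_force": force on the tool from outside, world axes, zero at the start; "torque": the same for the moment, N m; "opening": finger opening in m; "grip_force": force on a finger pad.
Only numpy, scipy, OpenCV 4.12 (cv2) and the standard library are available. Lean on these libraries where they do the work, as an engineer would, in place of code of your own. Each camera call takes 0.05 s, during which the arm holds its last target. There are 200 camera calls.

TASK

Hang the steel caddy by its wooden carry grip on the hook arm of the bench tool board and let go of it. Then turn the wooden turnbutton on the board's top edge until it points straight out over the hook arm, so that the caddy cannot lift off when the board is carried away. Do not knock or shift the other things on the bench.

Things in the scene. Friction and masses are not known exactly. Their poses are not given: they have to be found in the camera images.
- caddy: Loose open steel box, 110 (x) x 70 (y) x 55 mm high, 0.2 to 0.5 kg, upright on the bench. A steel strap at each x end carries a wooden carry grip above the box (see caddy_grip). Opening under the grip: 100 mm wide, 70 mm high from box rim to grip, open right through along y. Origin: centre of the underside, z up. Turned half round about z it is the same.
- caddy_grip (a point): Centre of the underside of the caddy's wooden grip, 125 mm above the caddy's origin; axes as the caddy's. The grip is a bar along x, centred over the box: 100 mm long, 16 mm wide (y), 22 mm high (its top 147 mm above the caddy's underside).
- rack: Fixed upright plywood tool board, 260 mm wide (x), 24 mm thick, 197 mm high, its foot behind it (-y). Its face is the plane y = 0; the hook arm sticks out of the face along +y. Flat tools hang on the face, within 10 mm of it, at x = -120 to -70 and 90 to 120 mm. Origin: on the bench under the middle of the face; z up.
- hook_seat (a point): Point on top of the hook arm, 70 mm out from the board's face; axes as the rack's. The arm is a level round steel rod, 12 mm diameter, at rack x = 0, its upper side 165 mm above the bench, from the face (y = 0) to an upturned tip at y = 136 mm. The caddy's grip may rest anywhere between face and tip.
- hook_tip (a point): Top of the hook's upturned tip (12 mm thick rod), 136 mm out from the face and 18 mm above the arm's upper side, so 183 mm above the bench.
- keeper (a joint): Angle (rad) of the wooden turnbutton, a flat bar 24 mm wide, 10 mm thick on the board's top edge, 32 mm clear above the hook arm, reaching 125 mm from its upright pivot. 0: straight out along rack +y, over the arm (secured). Positive: clockwise from above, to rack +x; starts open, 1.2 to 1.75. Range -0.6 to 1.9, no stop or spring at 0; stays where left (friction 0.07 N m, 1 N at the knob).
- keeper_pivot (a point): The turnbutton's pivot, at its upper side: 12 mm behind the face, in the middle of the board (rack x = 0, y = -12 mm), 207 mm above the bench.
- keeper_knob (a point): Middle of the round upright wooden knob on the turnbutton, 70 mm from the pivot: 14 mm diameter, standing 28 mm above the turnbutton's upper side (from 207 to 235 mm above the bench), this point about 225 mm above the bench. Moves with the turnbutton.
- parts_box: Bystander: loose open steel box without any handle, 110 x 70 x 45 mm high. Origin: centre of its underside.
- glue: Bystander: white bottle with a red cap, 56 mm diameter, 150 mm high. Origin: centre of its underside.
- tape: Bystander: roll of paper tape lying flat, 100 mm outside, 76 mm inside, 25 mm high. Origin: centre of its underside.
- offcut: Bystander: wooden offcut, 60 x 90 x 30 mm high. Origin: centre of its underside.
There are look-alikes about, which are no part of the job. What is shaped like the caddy but red or yellow is not meant.

How it is judged:
On the way:
1. the caddy hangs by its grip on the hook arm, let go, nearly still, with the turnbutton still open (over 0.5 rad) (x of caddy_grip in the frame of hook_seat between -0.05 and 0.05 m and y of caddy_grip in the frame of hook_seat between -0.066 and 0.056 m and z of caddy_grip in the frame of hook_seat between -0.02 and 0.012 m and angle between caddy's own z axis and vertical below 0.45 rad and contact force between the fingers and caddy below 0.3 N and linear speed of caddy below 0.05 m/s and value of joint keeper above 0.5 rad), for 0.2 s.
At the end, for the whole second after the job is handed in: The caddy hangs at rest (under 0.03 m/s), the underside of its grip on the hook arm between face and upturned tip (within 50 mm sideways, at most 12 mm above it), leaning under 0.45 rad; the turnbutton points out over the arm within 0.25 rad (x of caddy_grip in the frame of hook_seat between -0.05 and 0.05 m and y of caddy_grip in the frame of hook_seat between -0.066 and 0.056 m and z of caddy_grip in the frame of hook_seat between -0.02 and 0.012 m and angle between caddy's own z axis and vertical below 0.45 rad and contact force between the fingers and caddy below 0.3 N and linear speed of caddy below 0.03 m/s and value of joint keeper between -0.25 and 0.25 rad); the robot touches nothing.
It fails at once if a bystander (box without handle, bottle, tape roll or offcut) is shifted by more than 30 mm (distance of any of parts_box, glue, tape, offcut from where it was at the start of the episode above 0.03 m).
It fails at once if the bottle is tipped over (angle between glue's own z axis and vertical above 0.6 rad).
It also fails if it takes over 64 s, if anything falls off the work surface, if the arm or the gripper's body presses on something with over 40 N, if the wrist force passes 120 N, or if a joint passes its speed limit or range.

## Working session

There is one attempt and no reset: what is moved stays moved. The work goes in short steps, Python scripts to look and compute and a shell command to move; the robot and the scene stay as the last step left them, time stands still between calls to the robot, and variables do not carry over. Pictures are saved under pics/ and viewed, at most 10 in all, crops included, and the job is handed in when it is done.

```bash
mkdir -p pics; cat > h.py <<'E'
import numpy as np, cv2
from cell import robot, eyes
def snap(n):
    c=eyes.calibration(n); im,d=eyes.read_camera(n); return im,d,c
def cloud(d,c):
    v,u=np.mgrid[:480,:640]
    P=np.stack([(u-c["cx"])*d/c["fx"],(v-c["cy"])*d/c["fy"],d,np.ones_like(d)],-1)
    W=P@np.linalg.inv(np.array(c["world_to_cam"])).T
    W[d<=0]=np.nan
    return W[...,:3]
E
python3 - <<'E'
from h import *
ims=[]
for n in("top","scene"):
    im,d,c=snap(n); np.savez(n+"0.npz",im=im,d=d,W=cloud(d,c)); cv2.imwrite(f"pics/{n}0.png",im)
    print(n,c["fx"],np.linalg.inv(np.array(c["world_to_cam"]))[:3,3].round(3))
print(robot.observe())
E
```

```text
top 607.7944581982189 [0.356 0.037 1.296]
scene 474.9885436649567 [1.011 0.657 0.714]
{'time': 0.1, 'qpos': array([ 1.08900889e+00,  3.42640966e-01,  1.52490850e+00,  3.49460873e-06,
        1.27542203e+00, -1.46008152e-01]), 'qvel': array([-0.00062174, -0.00325889, -0.00106174, -0.00049174,  0.00146279,
       -0.00061353]), 'joint_efforts': array([ 6.81609545e-04, -4.32006204e+01, -2.44692367e+01,  7.18890270e-02,
        5.26478200e-02, -7.67601910e-05]), 'tool_pos': array([0.17281057, 0.49537792, 0.24012526]), 'tool_rot': array([-3.14022897e+00, -2.03913997e-04,  2.80581221e+00]), 'contact_force': array([ 0.23527932, -0.18110459,  0.56744658]), 'torque': array([-0.01145827, -0.00272988,  0.03823582]), 'grip_force': 0.0, 'opening': 0.09156504631485862}
```

View pics/top0.png

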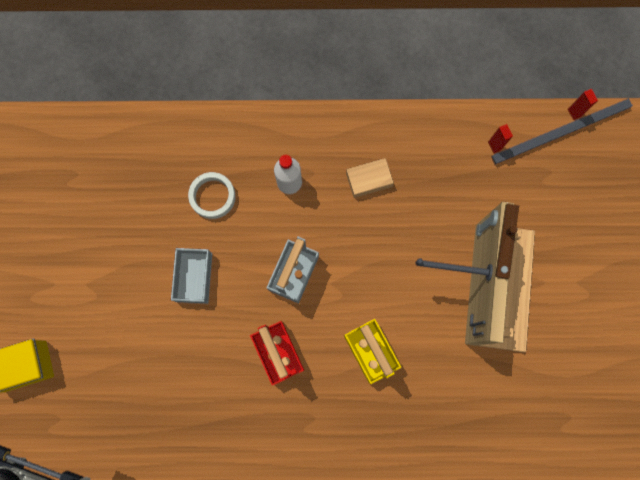

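View pics/scene0.png

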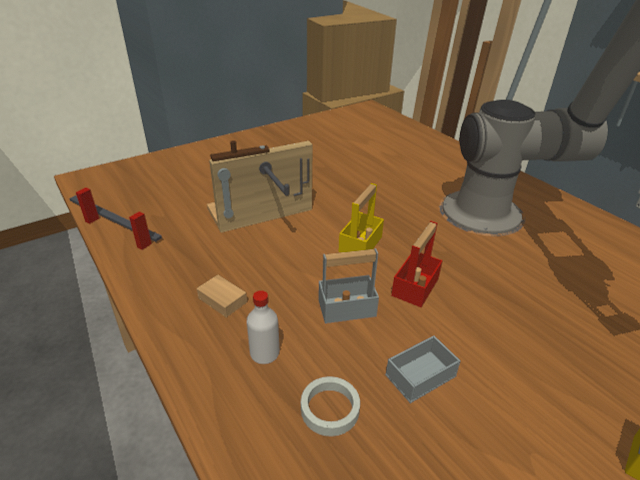

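The top view has +x up and +y left. The grey caddy is at about (293,270), with its grip running (280,288) to (302,240). The hook runs from (490,271) to its tip at (419,262). The keeper is open and points to +x at about (508,240), and the rack is on the right. The red and yellow look-alikes sit below the caddy, and the parts box, tape, glue and offcut sit to its left and above.

```bash
python3 - <<'E'
from h import *
def rep(name,P):
    if len(P)<5: print(name,len(P));return
    xy=P[:,:2].astype(np.float32); r=cv2.minAreaRect(xy*1000)
    print(name,len(P),"rect",np.round(r[0],1),np.round(r[1],1),round(r[2],1),"z",np.percentile(P[:,2],[5,50,95]).round(4))
def sel(W,box,x0,x1,y0,y1,z0,z1):
    m=np.zeros(W.shape[:2],bool); u0,v0,u1,v1=box; m[v0:v1,u0:u1]=1
    return m&(W[...,0]>x0)&(W[...,0]<x1)&(W[...,1]>y0)&(W[...,1]<y1)&(W[...,2]>z0)&(W[...,2]<z1)
T=np.load("top0.npz");S=np.load("scene0.npz");W=T["W"];V=S["W"]
g=W[sel(W,(265,230,320,310),-1,1,-1,1,.138,.156)];rep("grip top",g)
c=g[:,:2].mean(0)
full=(0,0,640,480)
rep("grip scene",V[sel(V,full,c[0]-.07,c[0]+.07,c[1]-.07,c[1]+.07,.138,.156)])
rep("box top rim",W[sel(W,(260,230,325,310),-1,1,-1,1,.045,.065)])
h=W[sel(W,(412,255,485,280),-1,1,-1,1,.15,.19)];rep("hook top",h)
k=W[sel(W,(490,195,525,285),-1,1,-1,1,.199,.215)];rep("keeper",k)
kb=W[sel(W,(490,195,525,285),-1,1,-1,1,.222,.245)];rep("knob",kb);print(kb.mean(0) if len(kb) else 0)
b=W[sel(W,(465,195,530,360),-1,1,-1,1,.190,.1985)];rep("board top",b)
# scene refinements
hc=h[:,:2].mean(0)
hs=V[sel(V,(255,155,300,200),-1,1,-1,1,.15,.19)];rep("hook scene",hs)
ks=V[sel(V,full,.2,.6,-.5,-.2,.199,.215)];rep("keeper scene",ks)
kbs=V[sel(V,full,.2,.6,-.5,-.2,.22,.245)];rep("knob scene",kbs);print(kbs.mean(0) if len(kbs) else 0)
f=V[sel(V,(210,150,315,225),.1,.7,-.6,-.2,.03,.19)]
rep("face scene",f)
A=f[np.abs(f[:,2]-.1)<.08];p=np.polyfit(A[:,0],A[:,1],1)
for _ in range(6):
    r=A[:,1]-np.polyval(p,A[:,0]);A=A[np.abs(r)<max(.004,r.std())];p=np.polyfit(A[:,0],A[:,1],1)
print("face y=",p,"yaw",np.arctan(p[0]),"xrange",np.percentile(A[:,0],[0.5,99.5]))
for n,bx in dict(yel=(340,310,405,390),red=(245,315,305,390)).items(): rep(n,W[sel(W,bx,-1,1,-1,1,.02,.2)])
E
```

```text
grip top 468 rect [543.   96.7] [ 16.3 107.2] 66.8 z [0.1405 0.1452 0.1492]
grip scene 467 rect [543.   98.8] [ 19.8 107.7] 66.8 z [0.1393 0.147  0.1494]
box top rim 295 rect [543.   96.8] [ 70.9 110.8] 66.7 z [0.0473 0.0529 0.0582]
hook top 448 rect [ 530.8 -205.8] [131.9  12.7] 82.0 z [0.1581 0.1626 0.1778]
keeper 978 rect [ 568.8 -300.5] [ 31.2 148.3] 79.6 z [0.2011 0.2057 0.2095]
knob 64 rect [ 586.8 -305.9] [13.3 13.8] 33.2 z [0.224  0.2332 0.2366]
[ 0.58631607 -0.30518449  0.23212563]
board top 1034 rect [ 518.9 -292.6] [ 25.3 260.8] 82.0 z [0.1915 0.1953 0.198 ]
hook scene 770 rect [ 522.1 -235.3] [176.5 100.8] 49.6 z [0.1528 0.1665 0.1852]
keeper scene 348 rect [ 499.1 -288.1] [ 29.  206.4] 81.0 z [0.1992 0.2071 0.2113]
knob scene 49 rect [ 589.1 -303.7] [14.2 13.5] 28.8 z [0.2211 0.2303 0.2367]
[ 0.58949639 -0.30199245  0.23000856]
face scene 5368 rect [ 528.3 -248.3] [ 97.  263.2] 77.8 z [0.0386 0.117  0.1825]
face y= [-0.13918832 -0.20776588] yaw -0.13829977422317724 xrange [0.39363822 0.64906039]
yel 1051 rect [377.4 -65.1] [109.9  70.5] 27.7 z [0.0277 0.1298 0.1482]
red 996 rect [374.4 128.8] [110.   70.3] 25.0 z [0.0288 0.1354 0.1483]
```

```bash
python3 -m handwheel '[30,-32,0,-0.01,1,34,-36,0,-0.01,1,34,-36,0,-0.01,1,34,-36,0,-0.01,1,34,-36,0,-0.01,1,34,-36,0,-0.01,1,34,-36,0,-0.01,1,34,-36,0,0,1]' 30; python3 -m handwheel '[34,-36,0,0,1,34,-36,0,0,1,34,-36,-2,0,1,0,0,0,0,1,0,0,0,0,1]'
```

```text
time: 0.9
tool_pos: [0.4419, 0.2099, 0.2406]
tool_rot: [-3.142, -0.0, 2.735]
contact_force: [1.6, 1.0, 0.2]
opening: 0.0915
grip_force: 0.0
time: 1.4
tool_pos: [0.543, 0.1028, 0.2378]
tool_rot: [-3.141, -0.002, 2.733]
contact_force: [-0.7, -0.3, -0.4]
opening: 0.0917
grip_force: 0.0
```

```bash
python3 -m handwheel '[0,-5,-20,0.003,1,0,0,-25,0,1,0,0,-25,0,1,0,0,-15,0,1,0,0,-11,0,1,0,0,0,0,1]'; python3 -m handwheel '[0,0,0,0,0,0,0,0,0,0,0,0,0,0,0,0,0,0,0,0,0,0,0,0,0,0,0,0,0,0,0,0,0,0,0,0,0,0,0,0]' 45
```

```text
time: 2.0
tool_pos: [0.5416, 0.0997, 0.1416]
tool_rot: [-3.141, -0.003, 2.74]
contact_force: [-0.9, 0.5, -0.2]
opening: 0.0919
grip_force: 0.0
time: 2.8
tool_pos: [0.543, 0.0987, 0.1427]
tool_rot: [3.142, -0.0, 2.739]
contact_force: [0.1, -0.5, 0.5]
opening: 0.0326
grip_force: 0.0
```

```bash
python3 -m handwheel '[0,0,0,0,0,0,0,0,0,0,0,0,0,0,0,0,0,0,0,0,0,0,0,0,0]' 45;  python3 -m handwheel '[0,0,3,0,0,0,0,10,0,0,0,0,20,0,0,0,0,20,0,0,0,0,22,0,0,0,0,0,0,0,0,0,0,0,0]' 45
```

```text
time: 3.3
tool_pos: [0.5429, 0.0987, 0.1426]
tool_rot: [-3.142, -0.0, 2.739]
contact_force: [-0.2, -1.0, -0.3]
opening: 0.0156
grip_force: 45.0
time: 4.0
tool_pos: [0.5429, 0.0987, 0.2178]
tool_rot: [3.141, 0.001, 2.739]
contact_force: [-0.5, -0.8, -3.2]
opening: 0.0156
grip_force: 45.0
```

```bash
python3 -m handwheel '[4,-20,1,0.06,0,5,-25,0,0.07,0,4,-25,0,0.07,0,4,-20,0,0.063,0,0,-9,0,0,0,0,0,0,0,0,0,0,0,0,0]'; python3 - <<'E'
from h import *
im,d,c=snap("scene");cv2.imwrite("pics/s1.png",im);print(robot.observe()["tool_pos"])
E
```

```text
time: 4.7
tool_pos: [0.5595, 0.0004, 0.2181]
tool_rot: [3.141, -0.001, 3.0]
contact_force: [-0.1, -0.2, -2.9]
opening: 0.0153
grip_force: 45.0
[0.55959528 0.0006286  0.21831287]
```

View pics/s1.png

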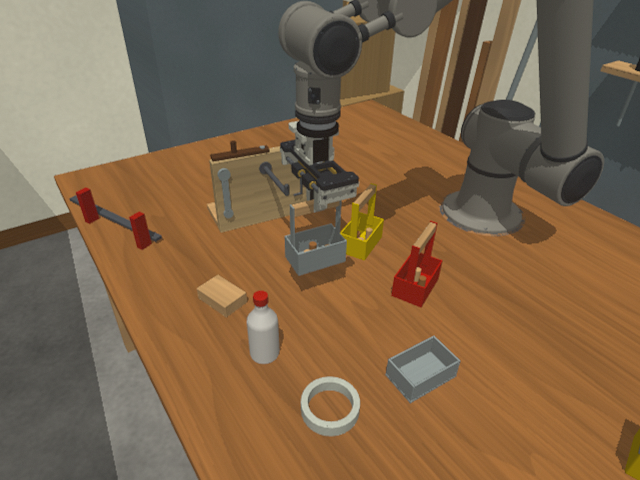

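The picture shows the caddy held level at about (315,250), clear of the yellow one, with the hook ahead at (275,178). Next I slide it onto the hook along the hook's axis.

```bash
python3 -m handwheel '[-3,-20,0,0,0,-4,-30,0,0,0,-4,-30,0,0,0,-4,-30,0,0,0,-4,-30,0,0,0,-4,-30,0,0,0,-4,-27,0,0,0,0,0,0,0,0]';python3 -m handwheel '[0,0,-10,0,0,0,0,-10,0,0,0,0,-8,0,0,0,0,-4,0,0,0,0,0,0,0,0,0,0,0,0]'
```

```text
time: 5.55
tool_pos: [0.5327, -0.1994, 0.2186]
tool_rot: [-3.141, 0.0, 2.999]
contact_force: [0.3, 1.0, -2.7]
opening: 0.0159
grip_force: 45.0
time: 6.15
tool_pos: [0.5332, -0.1971, 0.1868]
tool_rot: [3.142, 0.0, 3.002]
contact_force: [-0.9, 0.5, -3.2]
opening: 0.0157
grip_force: 45.0
```

```bash
python3 -m handwheel '[0,0,-2,0,0,0,0,-1,0,0,0,0,-1,0,0,0,0,0,0,0]'; python3 - <<'E'
from h import *
im,d,c=snap("scene");cv2.imwrite("pics/s2.png",cv2.resize(im[100:270,180:380],None,fx=3,fy=3));print(robot.observe()["contact_force"])
E
```

```text
time: 6.55
tool_pos: [0.5329, -0.1973, 0.1827]
tool_rot: [3.141, -0.0, 3.002]
contact_force: [0.7, -0.1, -2.9]
opening: 0.0157
grip_force: 45.0
[-0.71230448  0.16812041 -2.47914882]
```

View pics/s2.png

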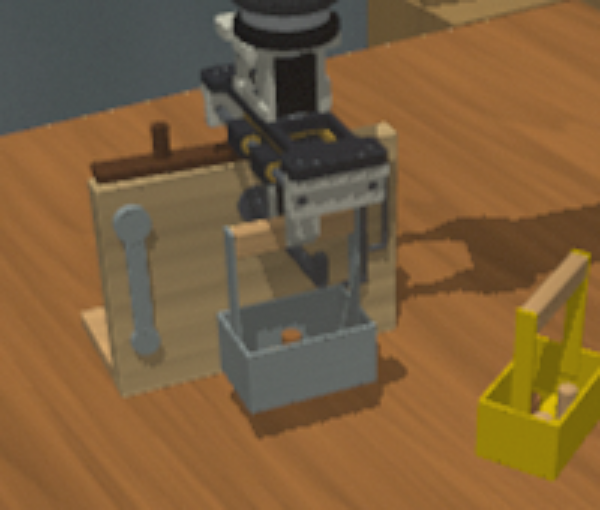

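The crop shows the hook tip at (320,265), under the grip and through the opening. The grip is about to touch down on the arm.

```bash
python3 -m handwheel '[0,0,-1,0,0,0,0,0,0,0,0,0,0,0,0]'; python3 -m handwheel '[0,0,-1,0,0,0,0,0,0,0,0,0,0,0,0]'
```

```text
time: 6.9
tool_pos: [0.5331, -0.1974, 0.1823]
tool_rot: [-3.141, 0.001, 3.002]
contact_force: [-1.6, 0.5, 2.9]
opening: 0.0157
grip_force: 45.0
time: 7.2
tool_pos: [0.5331, -0.1974, 0.1822]
tool_rot: [-3.141, 0.001, 3.002]
contact_force: [-3.3, 1.7, 9.7]
opening: 0.0159
grip_force: 45.0
```

```bash
python3 -m handwheel '[0,0,1.3,0,0,0,0,0,0,0.1,0,0,0,0,0.2,0,0,0,0,0.3,0,0,0,0,0.4,0,0,0,0,0.5,0,0,0,0,0.5,0,0,0,0,0.5]'; python3 -m handwheel '[0,0,0,0,0.5,0,0,0,0,0.5,0,0,0,0,0.5,0,0,0,0,0.5,0,0,0,0,0.5,0,0,0,0,0.5]'
```

```text
time: 8.0
tool_pos: [0.533, -0.1973, 0.182]
tool_rot: [3.142, 0.0, 3.002]
contact_force: [-0.4, 0.4, 0.2]
opening: 0.0454
grip_force: 0.0
time: 8.6
tool_pos: [0.533, -0.1973, 0.182]
tool_rot: [3.141, -0.0, 3.002]
contact_force: [0.2, 0.7, -0.6]
opening: 0.0458
grip_force: 0.0
```

```bash
python3 -m handwheel '[0,0,5,0,0.5,0,0,10,0,0.5,0,0,15,0,0.5,0,0,25,0,0.5,0,0,30,0,0.5,0,0,10,0,0.5,0,0,0,0,0.5]'; python3 - <<'E'
from h import *
im,d,c=snap("scene");cv2.imwrite("pics/s3.png",cv2.resize(im[100:270,180:380],None,fx=3,fy=3))
W=cloud(d,c)
def sel(x0,x1,y0,y1,z0,z1):return W[(W[...,0]>x0)&(W[...,0]<x1)&(W[...,1]>y0)&(W[...,1]<y1)&(W[...,2]>z0)&(W[...,2]<z1)]
k=sel(.55,.63,-.34,-.26,.22,.245);print("knob",k.mean(0),len(k))
g=sel(.46,.61,-.23,-.15,.175,.2);print("grip",cv2.minAreaRect((g[:,:2]*1000).astype(np.float32)),np.median(g,0),len(g))
E
```

```text
time: 9.3
tool_pos: [0.5336, -0.1976, 0.279]
tool_rot: [-3.14, 0.004, 3.002]
contact_force: [0.7, -0.0, -0.7]
opening: 0.0458
grip_force: 0.0
knob [ 0.58935254 -0.30205554  0.2297311 ] 51
grip ((534.781494140625, -195.48980712890625), (19.349868774414062, 107.21685791015625), 82.30522155761719) [ 0.53551945 -0.19193413  0.18533585] 362
```

View pics/s3.png

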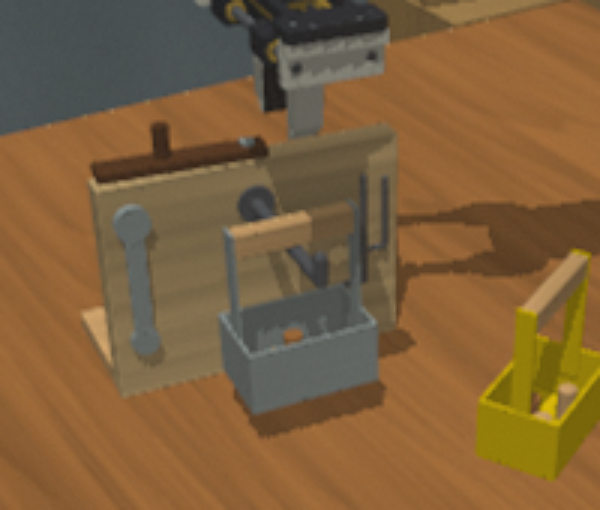

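The caddy hangs level on the arm, with the hook tip at (320,265) in the crop. The knob is still at (160,140). Now I turn the tool half round and move it over the knob.

```bash
python3 -m handwheel '[7,-13,0,-0.149,0.5,7,-13,0,-0.149,0.5,7,-13,0,-0.149,0.5,7,-13,0,-0.149,0.5,7,-13,0,-0.149,0.5,7,-13,0,-0.149,0.5,7,-13,0,-0.149,0.5,6,-14,0,-0.149,0.5]';python3 -m handwheel '[0,0,0,-0.149,0.5,0,0,0,-0.149,0.5,0,0,0,-0.149,0.5,0,0,0,-0.149,0.5,0,0,0,-0.149,0.5,0,0,0,-0.149,0.5,0,0,0,-0.149,0.5,0,0,0,-0.149,0.5]';python3 -m handwheel '[0,0,0,-0.149,0.5,0,0,0,-0.149,0.5,0,0,0,-0.149,0.5,0,0,0,-0.149,0.5,0,0,0,-0.149,0.5,0,0,0,0,0.5,0,0,0,0,0.5]'; python3 - <<'E'
from h import *
o=robot.observe();print(o["qpos"],o["tool_pos"],o["tool_rot"])
# knob poses every 0.2 rad along the arc (world mm) for typing
p=np.array([518.9,-292.6]);K=np.array([588,-303.5]);a=np.arctan2(*(K-p)[::-1]);print(np.hypot(*(K-p)),a)
end=np.pi/2-.1396
A=np.linspace(a,end,14);X=p+70*np.c_[np.cos(A),np.sin(A)];print(A[1]-A[0]);print(np.diff(X,axis=0).round(1).tolist(),X[-1])
E
```

```text
time: 10.15
tool_pos: [0.5878, -0.3024, 0.2747]
tool_rot: [-3.139, -0.003, 1.804]
contact_force: [0.6, 0.7, 0.9]
opening: 0.0458
grip_force: 0.0
time: 10.95
tool_pos: [0.5875, -0.302, 0.2747]
tool_rot: [-3.138, 0.001, 0.612]
contact_force: [0.1, -0.2, -0.1]
opening: 0.0459
grip_force: 0.0
time: 11.65
tool_pos: [0.5877, -0.3021, 0.2756]
tool_rot: [-3.141, 0.002, -0.123]
contact_force: [0.8, -0.6, -1.4]
opening: 0.0458
grip_force: 0.0
[-5.90680091e-01  5.86461847e-01  1.03271248e+00 -8.65575137e-05
  1.52473384e+00  1.10329355e+00] [ 0.58766816 -0.3021014   0.27563308] [-3.14062633e+00  2.10601174e-03 -1.23172208e-01]
69.9544137277985 -0.1564532444028479
0.12212689009213419
[[0.8, 8.5], [-0.2, 8.5], [-1.3, 8.4], [-2.3, 8.2], [-3.3, 7.9], [-4.2, 7.4], [-5.1, 6.9], [-5.9, 6.2], [-6.6, 5.4], [-7.2, 4.6], [-7.7, 3.7], [-8.1, 2.7], [-8.4, 1.7]] [ 528.6402912 -223.2809786]
```

```bash
python3 -m handwheel '[0,-1,-15,-0.03,0.5,0,0,-15,0,0.5,0,0,-12,0,0.5,0,0,-7,0,0.4,0,0,0,0,0.3,0,0,0,0,0.22,0,0,0,0,0.22,0,0,0,0,0.22]' 5;python3 -m handwheel '[0,0,0,0,0.22,0.8,8.5,0,0.122,0.22,-0.2,8.5,0,0.122,0.22,-1.3,8.4,0,0.122,0.22,-2.3,8.2,0,0.122,0.22,-3.3,7.9,0,0.122,0.22,-4.2,7.4,0,0.122,0.22,0,0,0,0,0.22]'; python3 - <<'E'
from h import *
im,d,c=snap("scene");cv2.imwrite("pics/s4.png",cv2.resize(im[100:270,180:380],None,fx=3,fy=3))
E
```

```text
time: 12.45
tool_pos: [0.5882, -0.3034, 0.2288]
tool_rot: [3.141, -0.001, -0.157]
contact_force: [-0.1, 0.2, -0.1]
opening: 0.0202
grip_force: 0.0
time: 13.25
tool_pos: [0.5773, -0.2537, 0.2285]
tool_rot: [3.141, -0.0, 0.577]
contact_force: [-0.5, 0.3, -0.2]
opening: 0.0203
grip_force: 0.0
```

View pics/s4.png

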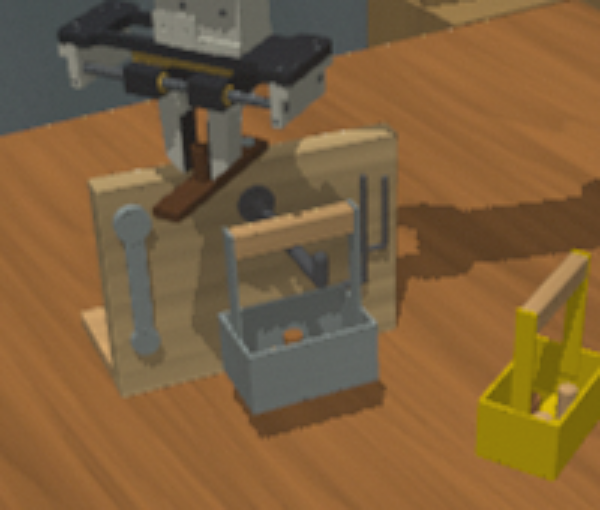

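The turnbutton follows the caged knob, now at about (200,165) in the crop, and the caddy is undisturbed. I continue the arc.

```bash
python3 -m handwheel '[-5.1,6.9,0,0.122,0.22,-5.9,6.2,0,0.122,0.22,-6.6,5.4,0,0.122,0.22,-7.2,4.6,0,0.122,0.22,-7.7,3.7,0,0.122,0.22,-8.1,2.7,0,0.122,0.22,-8.4,1.7,0,0.122,0.22,-3,0,0,0,0.22]'; python3 -m handwheel '[0,0,0,0,0.22,0,0,0,0,0.4,0,0,0,0,0.5,0,0,0,0,0.5,0,0,10,0,0.5,0,0,20,0,0.5,0,0,30,0,0.5,0,0,20,0,0.5]';python3 -m handwheel '[0,0,30,0,0.5,0,0,30,0,0.5,0,0,0,0,0.5]'; python3 - <<'E'
from h import *
im,d,c=snap("scene");cv2.imwrite("pics/s5.png",cv2.resize(im[100:270,180:380],None,fx=3,fy=3))
W=cloud(d,c)
def sel(x0,x1,y0,y1,z0,z1):return W[(W[...,0]>x0)&(W[...,0]<x1)&(W[...,1]>y0)&(W[...,1]<y1)&(W[...,2]>z0)&(W[...,2]<z1)]
k=sel(.48,.6,-.27,-.17,.22,.245);m=k.mean(0);print("knob",m,len(k))
print("keeper angle",np.arctan2(m[0]-.5205,m[1]+.2916)-.1396)
g=sel(.46,.61,-.23,-.15,.175,.192);print("grip",np.median(g,0),len(g));print(robot.observe()["tool_pos"])
E
```

```text
time: 14.1
tool_pos: [0.5254, -0.2234, 0.2283]
tool_rot: [3.141, -0.0, 1.427]
contact_force: [1.2, 0.1, 0.0]
opening: 0.0202
grip_force: 0.6
time: 14.9
tool_pos: [0.5259, -0.2234, 0.3108]
tool_rot: [3.139, 0.001, 1.428]
contact_force: [-0.1, -0.6, -0.8]
opening: 0.046
grip_force: 0.0
time: 15.2
tool_pos: [0.5265, -0.2237, 0.3734]
tool_rot: [3.133, 0.004, 1.428]
contact_force: [0.6, -0.2, -0.1]
opening: 0.0457
grip_force: 0.0
knob [ 0.52936412 -0.21905764  0.23039803] 53
keeper angle -0.018010457338428015
grip [ 0.54183852 -0.19140165  0.18431354] 323
[ 0.52605876 -0.22348198  0.37081535]
```

View pics/s5.png

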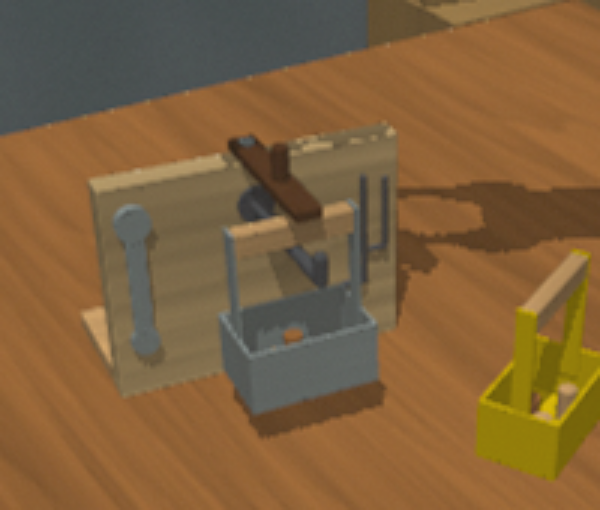

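The turnbutton points straight out over the arm and the grip, with its end at (310,212) in the crop. The measured angle is about -0.02 rad. The caddy hangs level and the arm is clear.

```bash
python3 -c "
from cell import robot
print(robot.hand_in())"
```

```text
the job is handed in; nothing more can be done
None
```

The caddy hangs level on the hook arm and is let go, the turnbutton points out over it (measured about -0.02 rad), and the job was handed in at about 15 s; no verdict came back.

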